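# Lay a parcel label-up in the measuring tray

## Robot

A 6-joint arm with a two-finger parallel gripper is mounted at the origin on a cart in front of the work surface, level with it; the furniture and walls round the work are solid. World frame = base frame: x ahead of the robot, y to its left, z up, the work surface at z = 0. Lengths are in m, angles in rad, forces in N, time in s.
With the tool pointing down it reaches from about 0.425 to 1.125 m from the base axis. Payload 14.9 kg.
Tool frame: the origin (TCP) lies where the fingers leave the gripper's body, on its centre line; the fingertips stand 78 mm ahead of it and the grasp point (between the pads) lies 60 mm ahead of it (arm.hold_point_z is the z of the grasp point in the tool frame, in m); z points along the fingers, y is the line along which they close (so a half turn about z gives the same grasp; the last joint's range is limited). The gripper opens to 91 mm and grips with 3 to 60 N. Pads are 32 mm wide; open, the fingers measure 118 mm over their backs; the gripper's body (76 mm by 178 mm) begins 60 mm behind the grasp point.
Start: joints at [1.094, 0.379, 1.734, -0, 1.028, -0.033], TCP at [0.301, 0.632, 0.292] pointing down, gripper open.
Joint ranges: [-2.77, 2.77], [-0.74, 2.19], [0, 2.66], [-1.06, 4.2], [0.31, 2.87], [-3.08, 3.08]. Speed limits (rad/s): [1.89, 1.89, 2.39, 3.14, 3.14, 3.14].

## Interface

Orientations are given as a unit quaternion [x, y, z, w].
In Python, from cell import arm, eyes, job gives the robot as it stands.
- The arm moves only by the shell command python3 -m jog 'ROWS'. ROWS is text: rows parted by semicolons, each of 7 numbers parted by spaces: the shift along the world's x, y, z in mm, then the turn, a rotation vector about the world's x, y, z in degrees, then the gripper command: -1 is shut, 1 is fully open, values between are in proportion. A call has exactly 10 rows; each row is the pose to reach, as a shift and turn from the pose commanded when the call began; what a row does not reach only later rows make up. A row lasts 1/12 s, in which the tool goes at most 41.7 mm and 7.16 degrees, less where a joint would pass 70% of its speed; a pose out of reach is approached as far as the arm can. A call with a gripper value outside its range is refused whole. The fingers move at their own pace and stop on an object; the grip force is fixed at half the most. Time passes only in rows, so rows that repeat a pose let the fingers close, or fill a call up. It gives the time, the measured TCP pose, the force, the opening and the grip force at its end, in the units of the state.
- arm.read_state(): the state, without advancing time (a new reading comes with each control period).
- eyes.grab_frame(name): name is "scene" or "side" or "wrist"; returns the picture (400x640x3 uint8, red, green, blue); there is no depth.
- eyes.get_calibration(name): a dict with "mtx" (3x3 intrinsics, pixels), "world_to_cam" (4x4, takes a point from world to camera coordinates). Camera axes: x right, y down, z forward; pixel columns grow to the right and rows downward; lengths in m; the calibration is good to about 2 mm. A picture is of the moment at which its call begins: read the wrist's pose just before it. get_calibration takes no time and is no camera call; for the wrist camera it gives the pose at the moment of the call.
- job.hand_in(): hands the job in; it is judged then, once.
The state is a dict: "t": time; "joints": joint angles; "joint_velocities": joint speeds; "joint_efforts": joint torques, N m; "tool_pos": TCP position; "eef_rot": TCP orientation; "wrist_force": force on the tool from outside, world axes, zero at the start; "wrist_torque": the same for the moment, N m; "gripper_width": finger opening in m; "gripper_force": force on a finger pad.
Only numpy, scipy, OpenCV 4.12 (cv2) and the standard library are available. Lean on these libraries where they do the work, as an engineer would, in place of code of your own. Each camera call takes 0.05 s, during which the arm holds its last target. There are 200 camera calls.

## Task

The tall carton stands on end in the measuring tray with its label towards you. Without gripping or lifting it, push it over away from you with the fingertips so that it lies on its back, label up, and push it along the tray until its far end is flush against the high back fence. Leave everything else where it stands.

Things in the scene. Friction and masses are not known exactly. Their poses are not given: they have to be found in the camera images.
- carton: tall cardboard carton, about 0.25 kg, on end near the tray's open front. 50 mm deep (its x), 90 wide (y), 150 high (z); origin: centre of its underside. White label on its -x face, towards the robot. Pushed near the top along +x it tips on its lower far edge and past about 18 degrees falls onto its +x face; pushed low it may slide. Lying it is 50 mm high, x axis down, underside towards the robot
- carton_heel (a point): centre of the carton's lower far edge (on the carton at x = +25 mm, z = 0), on which it tips; it stays down on the tray floor while the carton is tipped and pushed; this lower edge is the lower edge of the near end once the carton lies
- carton_top (a point): centre of the carton's top face (150 mm above its origin along its z); once the carton lies this is the centre of its far end
- tray: fixed measuring tray on the counter, 300 mm long (its x, away from the robot), 202 mm wide (its y), origin at the centre of its underside. Floor 5 mm thick, top at z = 5 mm; side rims 6 mm thick and 16 mm high; open front end; at the far end a fence 45 mm high whose inner face is at tray x = +144 mm
- tray_fence (a point): foot of the fence's inner face, in its middle, on the tray floor; same axes as the tray
- small_carton: small cardboard carton standing upright on the counter, 50 x 70 x 80 mm high, with a label like that of the tall one; to be left alone; origin at the centre of its underside
- tin: round lidded tin, 70 mm diameter, 46 mm high; to be left alone; origin at the centre of its underside
- date_stamp: wooden hand stamp with a knob, 27 x 56 x 74 mm high, standing on the counter beyond the tray's left rim; to be left alone; origin at the centre of its underside
- tape_roll: roll of masking tape lying flat, 98 mm diameter, 25 mm high, on the counter beyond the tray's right rim; to be left alone; origin at the centre of its underside
There are look-alikes about, which are no part of the job. What is shaped like the carton but yellow is not meant.

How it is judged:
On the way, in this order (a step that is already met when the one before it is completed fails the run):
1. the tall carton lies on its back in the tray, label up (angle between carton's own x axis and vertical above 3.07159 rad and height (world z) of carton_heel below 0.012 m), for 0.1 s.
2. its far end is flush against the fence (all of step 1 and x of carton_top in the frame of tray between 0.137 and 0.149 m and angle between the z axis of carton and the x axis of tray, either way round below 0.08 rad), for 0.2 s.
At the end, for the whole second after the job is handed in: The tall carton lies flat on the tray floor, label up (within 4 degrees), between the rims, its far end within 7 mm of the fence and square to it within 0.08 rad, at rest (all of step 2 and y of carton in the frame of tray between -0.055 and 0.055 m and linear speed of carton below 0.02 m/s); the robot touches nothing.
It fails at once if the tall carton is lifted or carried: its lower far edge leaves the tray floor by more than 20 mm (height (world z) of carton_heel above 0.025 m).
It fails at once if the tall carton is gripped: it is between the fingers (x of the grasp point in the frame of carton between -0.021 and 0.021 m and y of the grasp point in the frame of carton between -0.041 and 0.041 m and z of the grasp point in the frame of carton between 0.004 and 0.146 m).
It fails at once if the small carton or tin is moved by more than 25 mm or knocked over (distance of any of small_carton, tin from where it was at the start of the episode above 0.025 m or angle between any of small_carton, tin's own z axis and vertical above 0.5 rad).
It fails at once if the hand stamp or roll of tape is moved by more than 25 mm or knocked over (distance of any of date_stamp, tape_roll from where it was at the start of the episode above 0.025 m or angle between any of date_stamp, tape_roll's own z axis and vertical above 0.5 rad).
It also fails if it takes over 38 s, if anything falls off the work surface, if the arm or the gripper's body presses on something with over 40 N, if the wrist force passes 120 N, or if a joint passes its speed limit or range.

## Working session

There is one attempt and no reset: what is moved stays moved. The work goes in short steps, Python scripts to look and compute and a shell command to move; the robot and the scene stay as the last step left them, time stands still between calls to the robot, and variables do not carry over. Pictures are saved under pics/ and viewed, at most 10 in all, crops included, and the job is handed in when it is done.

```bash
mkdir -p pics; python3 - <<'E'
from cell import arm,eyes,job
import cv2
for n in("scene","side"):
    cv2.imwrite(f"pics/{n}0.png",eyes.grab_frame(n)[:,:,::-1])
    print(eyes.get_calibration(n))
s=arm.read_state();print(s['t'],s['tool_pos'],s['eef_rot'])
E
```

```text
{'mtx': array([[513.64947581,   0.        , 310.58793582],
       [  0.        , 513.64947581, 198.1344169 ],
       [  0.        ,   0.        ,   1.        ]]), 'world_to_cam': array([[ 0.31871025,  0.94776458, -0.01288714, -0.12683861],
       [ 0.80996004, -0.27938163, -0.51566523, -0.42521606],
       [-0.49232967,  0.15390973, -0.85669323,  1.95245993],
       [ 0.        ,  0.        ,  0.        ,  1.        ]])}
{'mtx': array([[386.15467337,   0.        , 319.75083691],
       [  0.        , 386.15467337, 201.2897976 ],
       [  0.        ,   0.        ,   1.        ]]), 'world_to_cam': array([[-0.8008233 ,  0.59888141,  0.00480482,  0.48005763],
       [ 0.47168399,  0.63563819, -0.61112872, -0.17255   ],
       [-0.36904775, -0.48713976, -0.79151665,  1.63400291],
       [ 0.        ,  0.        ,  0.        ,  1.        ]])}
0.1 [0.30042523 0.63194651 0.29165815] [ 2.20074995e-01  9.75482829e-01 -4.83335757e-04 -1.18237452e-04]
```

View pics/scene0.png

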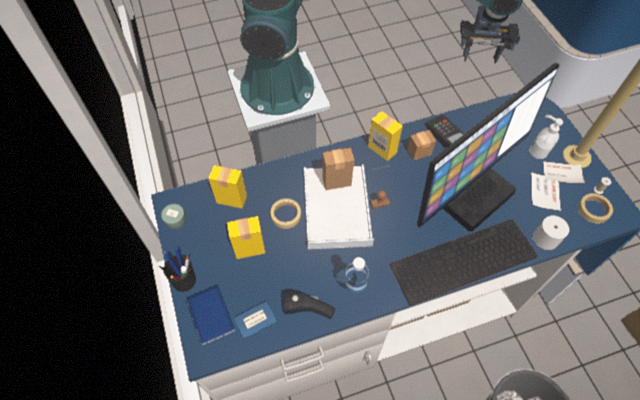

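View pics/side0.png

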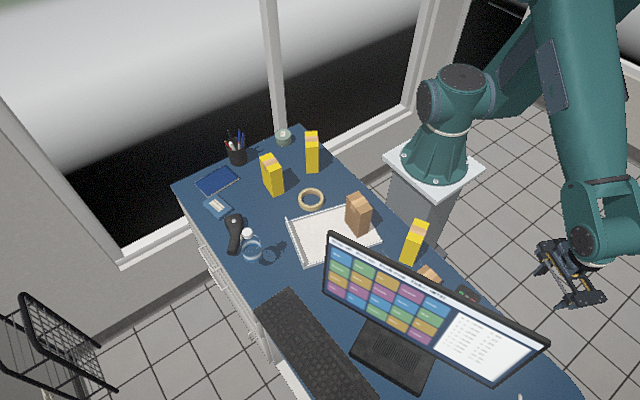

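The scene view has the robot at the top. The brown tall carton is at about (339,168) in the tray, whose corners are near (307,167) to (370,245). The yellow carton is at (384,135), the small carton at (422,145) and the monitor to the right. I'll crop in for accuracy.

```bash
python3 - <<'E'
import cv2,numpy as np
a=cv2.imread("pics/scene0.png")[140:260,290:410]; b=cv2.imread("pics/side0.png")[180:280,275:395]
a=cv2.resize(a,(600,600),interpolation=cv2.INTER_CUBIC);cv2.imwrite("pics/c1.png",a)
cv2.imwrite("pics/c2.png",cv2.resize(b,(720,600),interpolation=cv2.INTER_CUBIC))
E
```

```text
(no output)
```

View pics/c1.png

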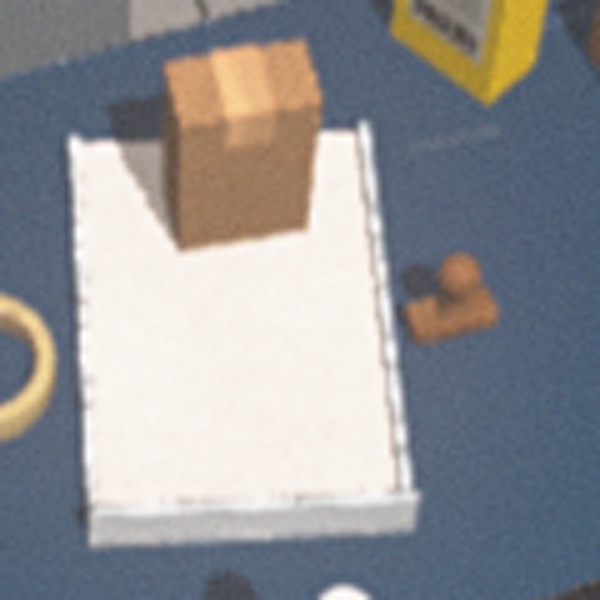

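View pics/c2.png

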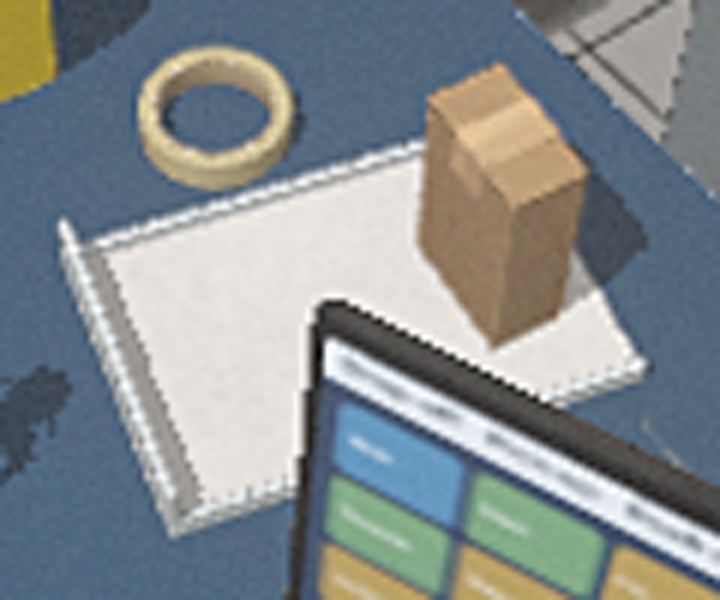

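```bash
cat >h.py <<'E'
import numpy as np,cv2
from cell import arm,eyes,job
from scipy.optimize import least_squares
C={n:eyes.get_calibration(n) for n in("scene","side")}
def proj(n,P):
    P=np.atleast_2d(P);T=C[n]["world_to_cam"];p=P@T[:3,:3].T+T[:3,3];p=p@C[n]["mtx"].T;return p[:,:2]/p[:,2:]
def ray(n,px,z):
    T=C[n]["world_to_cam"];o=-T[:3,:3].T@T[:3,3];d=T[:3,:3].T@np.linalg.solve(C[n]["mtx"],[*px,1]);return o+d*(z-o[2])/d[2]
def crop(n,u,v): return (290+u/5,140+v/5) if n=="scene" else (275+u/6,180+v/6)
def W(q,P,z0):
    c,s=np.cos(q[2]),np.sin(q[2]);P=np.array(P);return np.array([q[0]+c*P[0]-s*P[1],q[1]+s*P[0]+c*P[1],z0+P[2]])
def fit(obs,z0,x0):
    f=lambda q:np.concatenate([proj(n,W(q,P,z0))[0]-crop(n,*uv) for n,uv,P in obs])
    r=least_squares(f,x0,loss="soft_l1");return r.x,r.fun.reshape(-1,2)
E
python3 - <<'E'
from h import *
a,b="scene","side"
tr=[(a,(70,137),(-.15,-.101,.016)),(a,(365,122),(-.15,.101,.016)),(a,(90,546),(.15,-.101,0)),(a,(415,530),(.15,.101,0)),(a,(88,512),(.15,-.101,.045)),(a,(420,493),(.15,.101,.045)),(b,(63,222),(.15,-.101,.045)),(b,(175,535),(.15,.101,0)),(b,(647,368),(-.15,.101,.016))]
x,y,h=.025,.045,.15
ca=[(a,(182,250),(x,-y,0)),(a,(307,228),(x,y,0)),(a,(165,65),(-x,-y,h)),(a,(303,40),(-x,y,h)),(a,(322,98),(x,y,h)),(a,(176,125),(x,-y,h)),
(b,(428,98),(x,-y,h)),(b,(500,63),(-x,-y,h)),(b,(587,178),(-x,y,h)),(b,(515,205),(x,y,h)),(b,(418,245),(x,-y,0)),(b,(495,348),(x,y,0)),(b,(560,315),(-x,y,0))]
for o,z in((tr,0),(ca,.005)):
    q,r=fit(o,z,[.6,0,0]);print(q,np.degrees(q[2]),abs(r).max(1).round(1))
print("stamp knob",ray(a,crop(a,460,268),.065),"stamp base",ray(a,crop(a,425,340),0),ray(a,crop(a,495,318),0))
print("yellow corner base",ray(a,crop(a,490,103),0),ray(a,(370,148),0))
print("small base",ray(a,(412,155),0),ray(a,(435,150),0))
import scipy
def tri(p,q):
    return least_squares(lambda X:np.r_[proj(a,X)[0]-p,proj(b,X)[0]-q],[.6,.3,.3]).x
print("monitor far top",tri((437,158),(329,233)),"near top",tri((557,68),(549,348)))
E
```

```text
[ 0.56666997  0.03395811 -0.27541625] -15.78018854710537 [0.9 0.8 0.5 0.5 0.3 0.4 1.5 1.2 0.9]
[ 0.4829787   0.06541668 -0.12149089] -6.960915057815992 [0.7 0.6 1.4 1.3 0.4 1.1 0.6 0.4 1.4 0.4 1.1 0.7 0.4]
stamp knob [0.60690735 0.1688461  0.065     ] stamp base [0.61569498 0.14802754 0.        ] [0.61519579 0.19754965 0.        ]
yellow corner base [0.45573754 0.26177627 0.        ] [0.38552294 0.22350236 0.        ]
small base [ 4.61044097e-01  3.49438546e-01 -2.22044605e-16] [0.46762469 0.43377685 0.        ]
monitor far top [0.73904448 0.22480088 0.40120021] near top [0.53812831 0.70614901 0.36914011]
```

Tray at (0.567, 0.034) yaw -15.8°; carton at (0.483, 0.065) yaw -7°. I'll move over behind the carton with the fingers part open, aligned with its near face.

```bash
python3 -m jog '40 -168 0 0 0 6 0.2;40 -168 0 0 0 6 0.2;40 -168 0 0 0 6 0.2;40 -168 0 0 0 6 0.2;80 -335 0 0 0 12 0.2;80 -335 0 0 0 12 0.2;80 -335 0 0 0 12 0.2;80 -335 0 0 0 12 0.2;80 -335 0 0 0 12 0.2;80 -335 0 0 0 12 0.2'
```

```text
t: 0.93
tool_pos: [0.3808, 0.2949, 0.2922]
eef_rot: [0.118, 0.993, -0.0, -0.0]
wrist_force: [0.4, -0.2, 0.1]
gripper_width: 0.0548
gripper_force: 0.0
```

```bash
python3 -m jog '27 -112 0 0 0 3 0.2;27 -112 0 0 0 3 0.2;27 -112 0 0 0 3 0.2;53 -224 0 0 0 6.5 0.2;53 -224 0 0 0 6.5 0.2;53 -224 0 0 0 6.5 0.2;53 -224 0 0 0 6.5 0.2;53 -224 0 0 0 6.5 0.2;53 -224 0 0 0 6.5 0.2;53 -224 0 0 0 6.5 0.2'; python3 -c "
from h import *
a=eyes.grab_frame('scene')[90:240,280:430,::-1];b=eyes.grab_frame('side')[130:280,275:425,::-1]
cv2.imwrite('pics/d.png',cv2.resize(np.hstack([a,b]),(800,400),interpolation=cv2.INTER_CUBIC))"
```

```text
t: 1.77
tool_pos: [0.4335, 0.0744, 0.2921]
eef_rot: [0.06, 0.998, 0.0, -0.0]
wrist_force: [0.2, 0.5, 0.1]
gripper_width: 0.0552
gripper_force: 0.0
```

View pics/d.png

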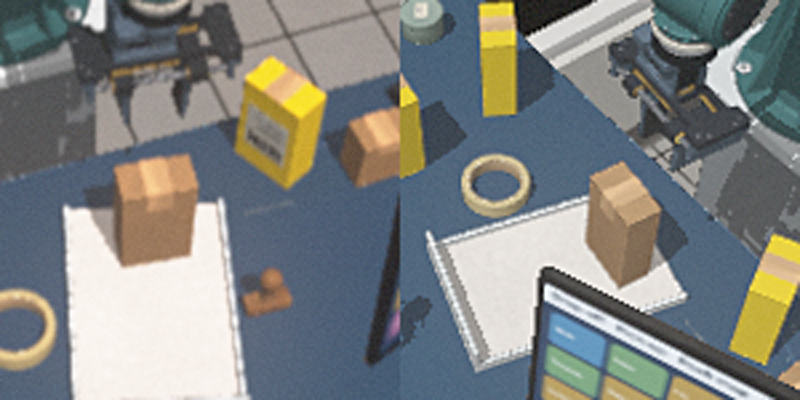

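The fingers hang behind the carton, clear of it and of the yellow carton. Next I lower them.

```bash
python3 -m jog '0 -3 -30 0 0 0 0.2;0 -3 -60 0 0 0 0.2;0 -3 -90 0 0 0 0.2;0 -3 -97 0 0 0 0.2;0 -3 -97 0 0 0 0.2;0 -3 -97 0 0 0 0.2;0 -3 -97 0 0 0 0.2;0 -3 -97 0 0 0 0.2;0 -3 -97 0 0 0 0.2;0 -3 -97 0 0 0 0.2'
```

```text
t: 2.7
tool_pos: [0.434, 0.0703, 0.1961]
eef_rot: [0.06, 0.998, 0.0, 0.001]
wrist_force: [-0.1, 0.8, -0.6]
gripper_width: 0.0548
gripper_force: 0.0
```

```bash
python3 -m jog '4 -0.5 0 0 0 0 0.2;7 -0.9 0 0 0 0 0.2;10 -1.2 0 0 0 0 0.2;13 -1.6 0 0 0 0 0.2;16 -2 0 0 0 0 0.2;19 -2.3 0 0 0 0 0.2;22 -2.7 0 0 0 0 0.2;25 -3 0 0 0 0 0.2;28 -3.4 0 0 0 0 0.2;31 -3.8 0 0 0 0 0.2'; python3 -c "
from h import *
a=eyes.grab_frame('scene')[90:240,280:430,::-1];b=eyes.grab_frame('side')[130:280,275:425,::-1]
cv2.imwrite('pics/e.png',cv2.resize(np.hstack([a,b]),(800,400),interpolation=cv2.INTER_CUBIC))"
```

```text
t: 3.53
tool_pos: [0.4649, 0.0664, 0.1952]
eef_rot: [0.06, 0.998, -0.0, -0.0]
wrist_force: [-1.1, -0.4, 0.3]
gripper_width: 0.0548
gripper_force: 0.1
```

View pics/e.png

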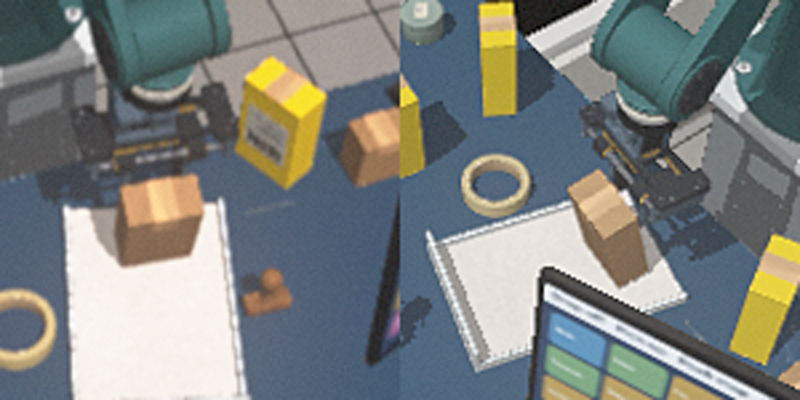

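The carton is tipping on its lower far edge, which hasn't moved (about (160,262) in the left half). I'll keep pushing.

```bash
python3 -m jog '3 -0.4 0 0 0 0 0.2;6 -0.7 0 0 0 0 0.2;9 -1.1 0 0 0 0 0.2;12 -1.4 0 0 0 0 0.2;15 -1.8 0 0 0 0 0.2;18 -2.2 0 0 0 0 0.2;21 -2.5 0 0 0 0 0.2;24 -2.9 0 0 0 0 0.2;27 -3.2 0 0 0 0 0.2;30 -3.6 0 0 0 0 0.2'; python3 -c "
from h import *
a=eyes.grab_frame('scene')[90:240,280:430,::-1];b=eyes.grab_frame('side')[130:280,275:425,::-1]
cv2.imwrite('pics/f.png',cv2.resize(np.hstack([a,b]),(800,400),interpolation=cv2.INTER_CUBIC))"
```

```text
t: 4.47
tool_pos: [0.4948, 0.0628, 0.1952]
eef_rot: [0.06, 0.998, -0.0, -0.0]
wrist_force: [-0.1, 0.4, 0.3]
gripper_width: 0.0548
gripper_force: 0.0
```

View pics/f.png

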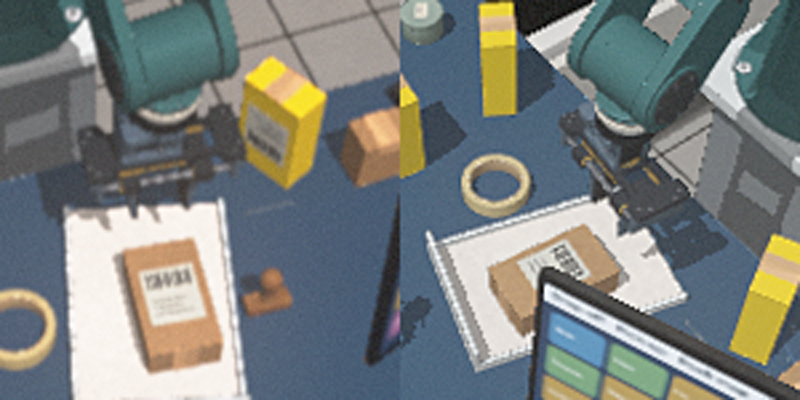

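The carton lies label up, its label face at roughly (123,247), (190,237), (222,345), (147,357) in the left half. I'll fit its lying pose from those corners.

```bash
python3 - <<'E'
from h import *
import h
h.crop=lambda n,u,v:(280+u/2.667,90+v/2.667) if n=="scene" else (275+(u-400)/2.667,130+v/2.667)
a,b="scene","side"
o=[(a,(123,247),(0,-.045,.05)),(a,(190,237),(0,.045,.05)),(a,(222,345),(.15,.045,.05)),(a,(147,357),(.15,-.045,.05)),(a,(150,372),(.15,-.045,0)),(a,(220,362),(.15,.045,0)),(b,(490,263),(.15,-.045,.05)),(b,(595,225),(0,-.045,.05)),(b,(622,270),(0,.045,.05)),(b,(528,335),(.15,.045,0))]
q,r=h.fit(o,.005,[.5,.06,-.1]);print(q,np.degrees(q[2]),abs(r).max(1).round(1))
t=np.array([.56667,.03396]);th=-.2754
R=np.array([[np.cos(th),-np.sin(th)],[np.sin(th),np.cos(th)]])
for L in(0,.15): print(R.T@(W(q,(L,0,0),0)[:2]-t))
# pusher TCP targets: tray-frame (x,0)
for X,Y in((-.09,.01),(-.03,.01),(-.022,.01)):print(X,t+R@[X,Y])
E
```

```text
[ 0.50859916  0.06323427 -0.15230516] -8.72644286063997 [0.7 2.1 1.8 1.7 1.5 0.6 1.2 3.5 0.7 3.4]
[-0.06384314  0.0123798 ]
[0.08502187 0.03079743]
-0.09 [0.48278083 0.06805703]
-0.03 [0.54051982 0.05174112]
-0.022 [0.54821836 0.04956567]
```

```bash
python3 -m jog '-20 11 0 0 0 0 0.2;-20 11 0 0 0 -4 0.2;-20 11 -20 0 0 -9 0.2;-20 11 -45 0 0 -9 0.2;-20 11 -70 0 0 -9 0.2;-20 11 -88 0 0 -9 0.2;-20 11 -95 0 0 -9 0.2;-20 11 -95 0 0 -9 0.2;-20 11 -95 0 0 -9 0.2;-20 11 -95 0 0 -9 0.2'
```

```text
t: 5.4
tool_pos: [0.4752, 0.0739, 0.1012]
eef_rot: [0.139, 0.99, 0.0, 0.001]
wrist_force: [1.0, -0.1, -0.3]
gripper_width: 0.0547
gripper_force: 0.0
```

```bash
python3 -m jog '5.8 -1.6 0 0 0 0 0.2;11.5 -3.3 0 0 0 0 0.2;17.3 -4.9 0 0 0 0 0.2;23.1 -6.5 0 0 0 0 0.2;28.9 -8.2 0 0 0 0 0.2;34.6 -9.8 0 0 0 0 0.2;40.4 -11.4 0 0 0 0 0.2;46.2 -13.1 0 0 0 0 0.2;51.9 -14.7 0 0 0 0 0.2;57.7 -16.3 0 0 0 0 0.2'
python3 -m jog '2 -0.5 0 0 0 0 0.2;4 -1.1 0 0 0 0 0.2;6 -1.6 0 0 0 0 0.2;8 -2.2 0 0 0 0 0.2;9 -2.5 0 0 0 0 0.2;10 -2.7 0 0 0 0 0.2;11 -3 0 0 0 0 0.2;12 -3.3 0 0 0 0 0.2;13 -3.5 0 0 0 0 0.2;13 -3.5 0 0 0 0 0.2'; python3 -c "
from h import *
a=eyes.grab_frame('scene')[110:260,280:430,::-1];b=eyes.grab_frame('side')[130:280,275:425,::-1]
cv2.imwrite('pics/g.png',cv2.resize(np.hstack([a,b]),(800,400),interpolation=cv2.INTER_CUBIC))"
```

```text
t: 6.23
tool_pos: [0.5327, 0.0573, 0.1001]
eef_rot: [0.139, 0.99, -0.0, -0.0]
wrist_force: [-2.3, 0.3, 1.6]
gripper_width: 0.0546
gripper_force: 1.3
t: 7.07
tool_pos: [0.5455, 0.054, 0.1003]
eef_rot: [0.139, 0.99, 0.0, 0.0]
wrist_force: [-0.3, 0.3, 0.8]
gripper_width: 0.0545
gripper_force: 0.0
```

View pics/g.png

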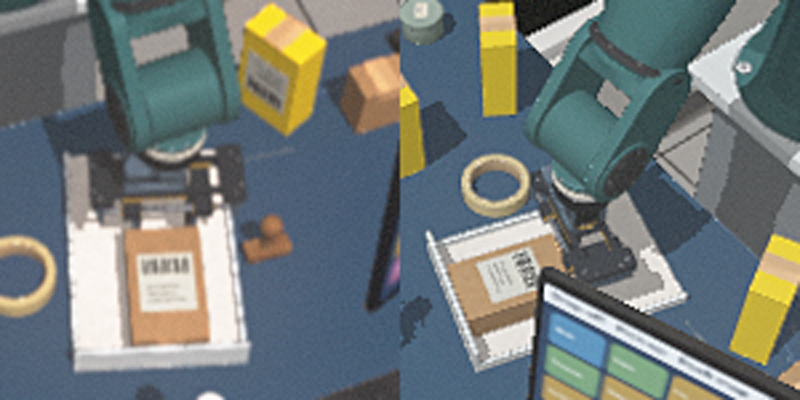

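The carton is almost at the fence and looks square to it. There is no contact force yet, so I'll creep on.

```bash
python3 -m jog '0.5 -0.1 0 0 0 0 0.2;1 -0.3 0 0 0 0 0.2;1.5 -0.4 0 0 0 0 0.2;2 -0.5 0 0 0 0 0.2;2.5 -0.7 0 0 0 0 0.2;3 -0.8 0 0 0 0 0.2;3.3 -0.9 0 0 0 0 0.2;3.6 -1 0 0 0 0 0.2;4 -1.1 0 0 0 0 0.2;4 -1.1 0 0 0 0 0.2'
```

```text
t: 8.0
tool_pos: [0.5478, 0.0532, 0.0999]
eef_rot: [0.139, 0.99, -0.0, -0.002]
wrist_force: [-12.6, 5.9, 9.6]
gripper_width: 0.0548
gripper_force: 6.9
```

It's firm against the fence now: 13 N, and the tool stalled. I'll back off, lift and check.

```bash
python3 -m jog '-3 0.8 0 0 0 0 0.2;-10 2.7 0 0 0 0 0.2;-20 5.5 0 0 0 0 0.2;-30 8.2 0 0 0 0 0.2;-40 11 0 0 0 0 0.2;-50 14 0 0 0 0 0.2;-60 17 20 0 0 0 0.2;-60 17 55 0 0 0 0.2;-60 17 90 0 0 0 0.2;-60 17 120 0 0 0 0.2'; python3 -c "
from h import *
a=eyes.grab_frame('scene')[160:260,290:390,::-1];b=eyes.grab_frame('side')[190:290,275:375,::-1]
cv2.imwrite('pics/h.png',cv2.resize(np.hstack([a,b]),(800,400),interpolation=cv2.INTER_CUBIC))"
```

```text
t: 8.83
tool_pos: [0.4883, 0.0702, 0.222]
eef_rot: [0.138, 0.99, 0.0, 0.0]
wrist_force: [0.9, -0.1, 0.5]
gripper_width: 0.0544
gripper_force: 0.0
```

View pics/h.png

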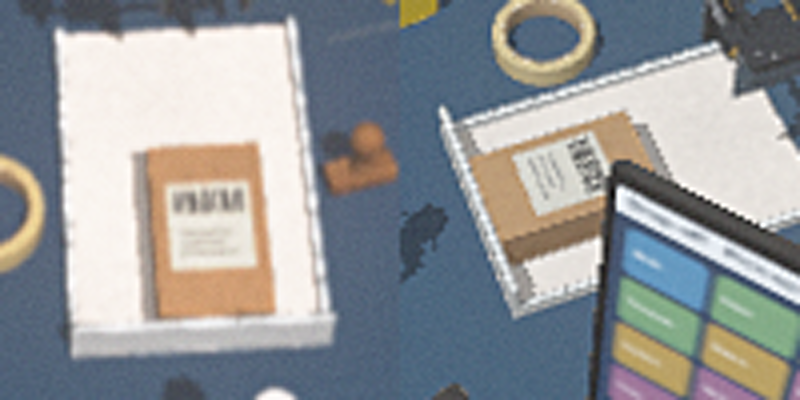

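The carton lies label up with its far edge, (157,317) to (274,313), on the fence. Its sides run parallel to the rims, and the stamp and tape are where they were. I'm handing in.

```bash
python3 -c "
from cell import job
print(job.hand_in())"
```

```text
the job is handed in; nothing more can be done
None
```

I pushed the tall carton over onto its back, label up, and along the tray until it pressed against the back fence, then handed the job in at about 9 s; the hand-in gave no verdict, but the last picture showed it square and flush and nothing nearby looked moved.

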